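# Load the dry-block warmer for a cell passage

### The job

Put what has to be warm for the cell passage into the dry-block warmer: the blue-capped bottle in the large round well, the yellow-capped bottle in the smaller round well and the two pink-capped tubes in the tube wells, one in each (either way round), all standing upright on the well floors. Lower each one right down into its well before you let go of it, do not drop it in. The orange-capped bottle, the teal-capped tube and the amber dropper bottle are used at room temperature: leave them standing where they are, and knock nothing over.

Things in the scene. Friction and masses are not known exactly. Their poses are not given: they have to be found in the camera images.
- medium_bottle_mid (a point): The largest round bottle, pale with a blue-and-white label, with a blue screw cap, 145 mm tall: body 68 mm across, cap 50 mm across over the top 22 mm, the shoulder curving out to the full width below it. The point is on its axis half-way up (72.5 mm above its foot); z runs from foot to cap. Starts upright on the bench. 0.3 to 0.5 kg.
- serum_bottle_mid (a point): The smallest round bottle, pale with a blue-and-white label, with a yellow screw cap, 105 mm tall: body 48 mm across, cap 41 mm across over the top 16 mm, the shoulder curving out to the full width below it. The point is on its axis half-way up (52.5 mm above its foot); z runs from foot to cap. Starts upright on the bench. About 0.14 kg.
- tube_a_mid (a point): Self-standing plastic tube with a ribbed pink screw cap, 113 mm tall: body 28 mm across, cap 34 mm across over the top 13 mm. The point is on its axis half-way up (56.5 mm above its foot); z runs from foot to cap. Starts upright on the bench. About half full. About 0.05 kg.
- tube_b_mid (a point): Self-standing plastic tube with a ribbed pink screw cap, 113 mm tall: body 28 mm across, cap 34 mm across over the top 13 mm. The point is on its axis half-way up (56.5 mm above its foot); z runs from foot to cap. Starts upright on the bench. Nearly full. About 0.05 kg.
- buffer_bottle_mid (a point): The middle-sized round bottle, pale with a blue-and-white label, with an orange screw cap, 118 mm tall: body 56 mm across, cap 45 mm across over the top 18 mm, the shoulder curving out to the full width below it. The point is on its axis half-way up (59.0 mm above its foot); z runs from foot to cap. Starts upright on the bench. To be left alone.
- tube_c_mid (a point): Self-standing plastic tube with a ribbed teal screw cap, 113 mm tall: body 28 mm across, cap 34 mm across over the top 13 mm. The point is on its axis half-way up (56.5 mm above its foot); z runs from foot to cap. Starts upright on the bench. To be left alone.
- dropper_bottle_mid (a point): Small amber bottle with a black rubber dropper bulb, 102 mm tall, 33 mm across. The point is on its axis, 51 mm above its foot; z runs from foot to bulb. Stands near the front right of the bench, beside the black objective case (a like bottle far back on the dark slab is scenery). To be left alone.
- block_large_top (a point): The block with one large round well: aluminium block, 103 x 91.5 mm seen from above, fixed in the warmer, which stands on the bench; the point is the middle of its top face, 65 mm above the bench; x runs towards the warmer's back, y along the row of the three blocks, whose order in the row varies. The well is centred on the point, 84 mm across and 32 mm deep, with a flat floor.
- block_small_top (a point): The block with one smaller round well: aluminium block, 103 x 91.5 mm seen from above, fixed in the warmer, which stands on the bench; the point is the middle of its top face, 65 mm above the bench; x runs towards the warmer's back, y along the row of the three blocks, whose order in the row varies. The well is centred on the point, 64 mm across and 32 mm deep, with a flat floor.
- block_tubes_top (a point): The block with two equal tube wells: aluminium block, 103 x 91.5 mm seen from above, fixed in the warmer, which stands on the bench; the point is the middle of its top face, 65 mm above the bench; x runs towards the warmer's back, y along the row of the three blocks, whose order in the row varies. The wells are centred 25.5 mm from the point towards -x and towards +x, each 44 mm across and 32 mm deep, with flat floors.
Not all that is in view belongs to the job. Leave any black look-alike of the part that bears buffer_bottle_mid alone.

How it is judged:
By the outcome, as a careful person would: the job done as asked, in the order asked, and still so for the second after the job is handed in, with the robot touching nothing.
It also fails if it takes over 104 s, if anything falls off the work surface, if the arm or the gripper's body presses on something with over 40 N, if the wrist force passes 120 N, or if a joint passes its speed limit or range.

### The arm

A 6-joint arm with a two-finger parallel gripper is mounted at the origin on a cart in front of the work surface, level with it; the furniture and walls round the work are solid. World frame = base frame: x ahead of the robot, y to its left, z up, the work surface at z = 0. Lengths are in mm, angles in rad, forces in N, time in s.
With the tool pointing down it reaches from about 350 to 975 mm from the base axis. Payload 7.1 kg.
Tool frame: the origin (TCP) lies on the front face of the gripper's body, between the roots of the fingers; the fingertips stand 80 mm ahead of it and the grasp point (between the pads) lies 61 mm ahead of it (env.tips_ahead is the distance from the TCP to the fingertips, in mm); z points along the fingers, y is the direction in which the jaws open and shut (so a half turn about z gives the same grasp; the last joint's range is limited). The gripper opens to 88 mm and grips with 3 to 60 N. Pads are 20 mm wide; open, the fingers measure 115 mm over their backs; the gripper's body (75 mm by 178 mm) begins 61 mm behind the grasp point.
Start: joints at [1.176, 0.423, 1.63, -0, 1.089, -0.019], TCP at [229.353, 581.38, 302.675] pointing down, gripper open.
Joint ranges: [-3, 3], [-0.9, 2.11], [0.09, 2.58], [-1.31, 4.45], [0.11, 2.69], [-2.54, 2.54]. Speed limits (rad/s): [2.39, 2.39, 3.01, 3.14, 3.14, 3.14].

### API

Orientations are given as a unit quaternion [x, y, z, w].
In Python, from station import env, set_gripper, viewer, workorder gives the robot as it stands. Calls block until the motion is done:
- env.reach(position, orientation): joint-space move of the TCP to a pose.
- env.move_l(position, rot=None, rate=150, f_stop=None): straight line of the TCP; rot=None keeps the orientation; rate is the mean speed in mm/s. With f_stop (N) it stops when the force on the tool has changed by that much, and returns True; else False.
- env.move_joints(angles): joint-space move.
- set_gripper(opening): finger opening in mm; the grip force is fixed at half the most; returns when the fingers have stopped.
- env.hold(seconds).
- env.ik(position, orientation): joint angles nearest the present ones, or None.
- env.read_state(): the state.
- viewer.camera(name): name is "scene" or "side" or "wrist"; returns the picture (400x640x3 uint8, blue, green, red); there is no depth.
- viewer.camera_params(name): a dict with "fx", "fy", "cx", "cy" (pixels), "pose" (4x4, takes a point from camera to world coordinates); the wrist camera has in their place "tool_from_camera" (4x4, takes a point from camera to tool coordinates, whose origin is the TCP and whose axes are the flange's). Camera axes: x right, y up, looking along -z (the intrinsics and any distortion apply to the point x, -y, -z); pixel columns grow to the right and rows downward; lengths in mm; the calibration is good to about 2 mm. The wrist camera is an equidistant fisheye: a pixel r from the principal point sees the ray r / f radians off the axis. A picture is of the moment at which its call begins: read the wrist's pose just before it. camera_params takes no time and is no camera call.
A pose or a line that the arm cannot do raises env.IKError and nothing moves.
- workorder.sign_off(): hands the job in, once; it reports no verdict.
The state is a dict: "time_s": time; "qpos": joint angles; "dq": joint speeds; "tau": joint torques, N m; "tool_pos": TCP position; "orientation": TCP orientation; "force": force on the tool from outside, world axes, zero at the start; "wrist_torque": the same for the moment, N m; "width": finger opening in mm.
Only numpy, scipy, OpenCV 4.12 (cv2) and the standard library are available. Lean on these libraries where they do the work, as an engineer would, in place of code of your own. Each camera call takes 0.05 s, during which the arm holds its last target.

## Working session

There is one attempt and no reset: what is moved stays moved. The work goes in short steps, each a Python script; the robot and the scene stay as the last script left them, time stands still between calls to the robot, and variables do not carry over. Pictures are saved under pics/ and viewed, and the job is handed in when it is done.

```bash
mkdir -p pics; ls; python3 - <<'E'
from station import env, set_gripper, viewer, workorder
import cv2, numpy as np
np.set_printoptions(precision=4,suppress=True)
for n in ["scene","side","wrist"]:
    cv2.imwrite(f"pics/{n}0.png",viewer.camera(n))
    print(n,viewer.camera_params(n))
print(env.read_state())
E
```

```text
pics
scene {'fx': 389.70961301135543, 'fy': 389.70961301135543, 'cx': 314.38440024832266, 'cy': 200.68907710907106, 'pose': array([[   0.6504,    0.3983,   -0.6468, -185.3461],
       [  -0.7596,    0.3329,   -0.5588, -645.0048],
       [  -0.0073,    0.8547,    0.5191,  640.2064],
       [   0.    ,    0.    ,    0.    ,    1.    ]])}
side {'fx': 399.60241803449065, 'fy': 399.60241803449065, 'cx': 320.430717384077, 'cy': 203.59011303612778, 'pose': array([[   0.9945,    0.0798,   -0.0674,  436.6185],
       [  -0.1018,    0.5963,   -0.7963, -906.2846],
       [  -0.0234,    0.7988,    0.6012,  708.6661],
       [   0.    ,    0.    ,    0.    ,    1.    ]])}
wrist {'fx': 309.70691628693146, 'fy': 309.70691628693146, 'cx': 323.1888367886304, 'cy': 201.98805811189928, 'tool_from_camera': array([[  0.0001,   0.9673,   0.2535,  69.4038],
       [  1.    ,  -0.0002,   0.0001,  -0.0999],
       [  0.0002,   0.2535,  -0.9673, -80.7585],
       [  0.    ,   0.    ,   0.    ,   1.    ]])}
{'time_s': 0.15, 'qpos': array([ 1.176 ,  0.4237,  1.6305, -0.    ,  1.0886, -0.019 ]), 'dq': array([-0.0014, -0.0023, -0.0024, -0.0009, -0.0013, -0.0012]), 'tau': array([ -0.0006, -54.4987, -27.392 ,   0.0644,   0.0205,  -0.    ]), 'tool_pos': array([229.2368, 581.0897, 302.0846]), 'orientation': array([ 0.1868,  0.9824, -0.0006, -0.0001]), 'force': array([-0.3272,  0.7432,  0.4343]), 'wrist_torque': array([ 0.0252, -0.0439, -0.031 ]), 'width': 87.47194377207032}
```

View pics/scene0.png

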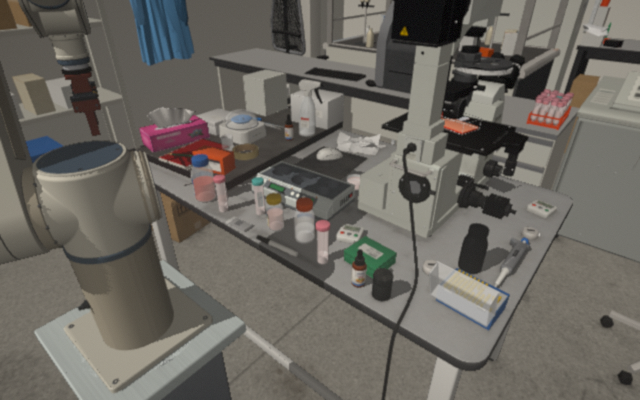

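View pics/side0.png

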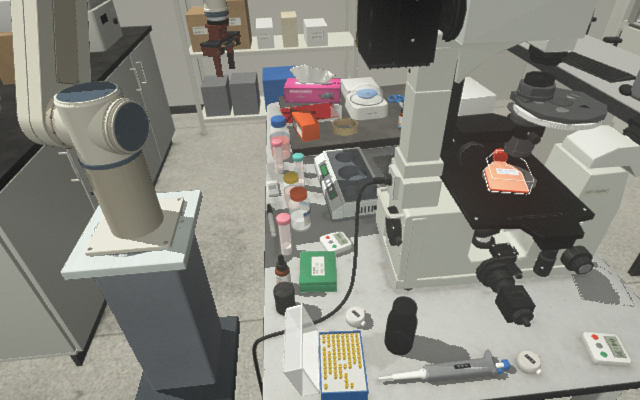

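View pics/wrist0.png

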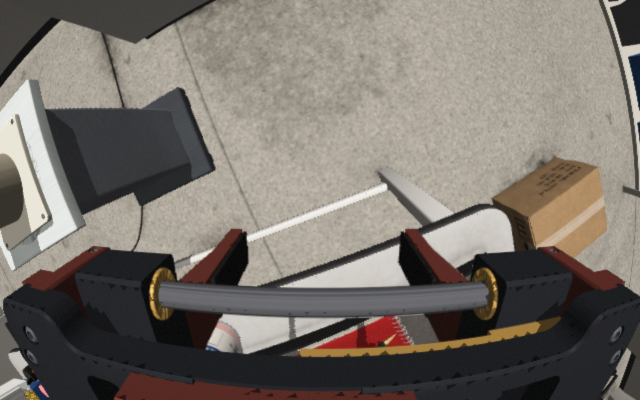

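```bash
python3 - <<'E'
import cv2
a=cv2.imread("pics/scene0.png")[130:310,140:400]; cv2.imwrite("pics/c1.png",cv2.resize(a,None,fx=3,fy=3,interpolation=2))
a=cv2.imread("pics/side0.png")[100:310,255:405]; cv2.imwrite("pics/c2.png",cv2.resize(a,None,fx=2.8,fy=2.8,interpolation=2))
E
```

```text
(no output)
```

View pics/c1.png

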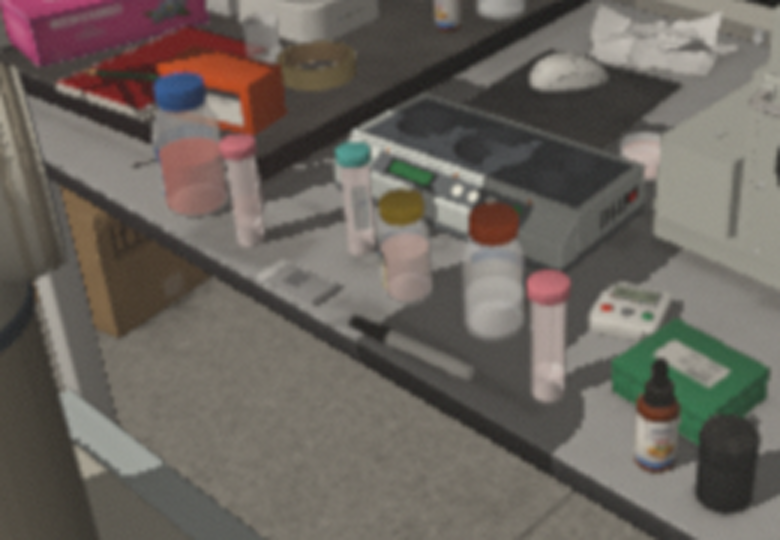

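View pics/c2.png

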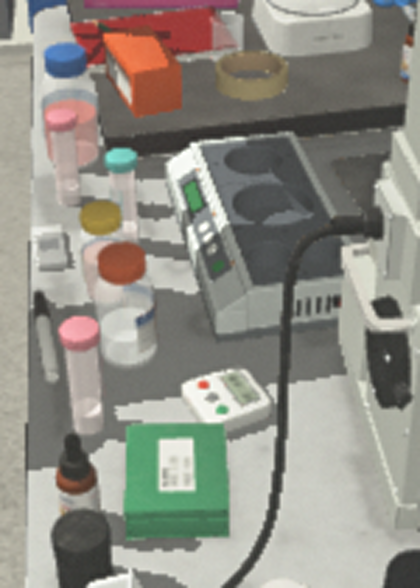

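```bash
cat > h.py <<'E'
from station import env, set_gripper, viewer, workorder
import cv2, numpy as np
from scipy.spatial.transform import Rotation as R
np.set_printoptions(precision=4,suppress=True)
def ray(name,u,v,st=None):
    p=viewer.camera_params(name)
    x=(u-p['cx'])/p['fx']; y=(v-p['cy'])/p['fy']
    if name=='wrist':
        r=np.hypot(x,y)+1e-12
        d=np.array([x/r*np.sin(r),-y/r*np.sin(r),-np.cos(r)])
        T=np.eye(4);T[:3,:3]=R.from_quat(st['orientation']).as_matrix();T[:3,3]=st['tool_pos']
        P=T@p['tool_from_camera']
    else:
        d=np.array([x,-y,-1]);P=p['pose']
    return P[:3,3],P[:3,:3]@d
def onz(name,u,v,z,st=None):
    o,d=ray(name,u,v,st); return o+d*(z-o[2])/d[2]
def down(yaw): # tool z down; tool x dir at world angle yaw
    c,s=np.cos(yaw),np.sin(yaw)
    return R.from_matrix(np.array([[c,s,0],[s,-c,0],[0,0,-1]])).as_quat()
E
python3 - <<'E'
from h import *
D=dict(blue=(145,200,158.3,278.6,119.6),pink1=(113,219.3,177.3,277,141.4),teal=(113,258,179.3,298.2,156.4),yel=(105,274,196.7,291,176),orange=(118,304.7,200.7,298.6,192),pink2=(113,323,224,283.6,217))
for k,(z,a,b,c,d) in D.items(): print(k,onz('scene',a,b,z),onz('side',c,d,z))
# warmer wells (top z=65)
for c in [(255,160),(260,205),(275,250)]:
    print(onz('side',c[0]/2.8+255,c[1]/2.8+100,65))
for c in [(430,118),(505,152)]: print(onz('scene',c[0]/3+140,c[1]/3+130,65))
print(env.read_state()['tool_pos'], R.from_quat(env.read_state()['orientation']).as_matrix())
E
```

```text
blue [397.7318 310.3807 145.    ] [410.4964 313.384  145.    ]
pink1 [393.8891 219.4577 113.    ] [401.0768 224.1252 113.    ]
teal [457.5957 123.7584 113.    ] [461.9109 121.5733 113.    ]
yel [427.4544  28.1555 105.    ] [436.2114  30.8006 105.    ]
orange [449.2455 -63.6799 118.    ] [452.3425 -67.3688 118.    ]
pink2 [ 403.7531 -162.4138  113.    ] [ 410.9476 -158.5095  113.    ]
[613.9507 178.275   65.    ]
[604.8736  84.7707  65.    ]
[606.7159   0.4124  65.    ]
[616.5945 181.3703  65.    ]
[610.3377  66.5967  65.    ]
[229.2368 581.0897 302.0846] [[-0.9302  0.367  -0.0005]
 [ 0.367   0.9302 -0.0011]
 [ 0.     -0.0012 -1.    ]]
```

```bash
python3 - <<'E'
from h import *
import pickle
S=[]
for i,(x,y,z) in enumerate([(500,20,400),(470,-190,400)]):
    print(env.ik([x,y,z],down(np.pi/2)))
    env.reach([x,y,z],down(np.pi/2))
    st=env.read_state(); im=viewer.camera('wrist'); S.append(st)
    cv2.imwrite(f"pics/w{i+1}.png",im); print(st['time_s'],st['tool_pos'])
pickle.dump(S,open('S.pkl','wb'))
E
```

```text
[ 0.0162  0.1291  1.7966 -0.      1.2159  0.0162]
2.4 [500.0446  20.6064 399.8469]
[-0.4076  0.14    1.7837 -0.      1.2178 -0.4076]
3.3083 [ 470.2118 -189.3196  399.9082]
```

View pics/w1.png

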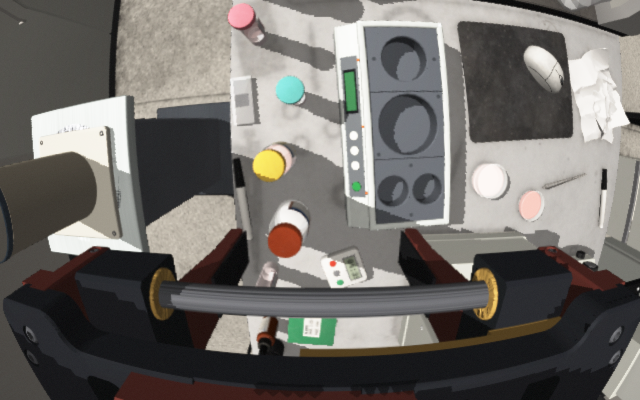

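View pics/w2.png

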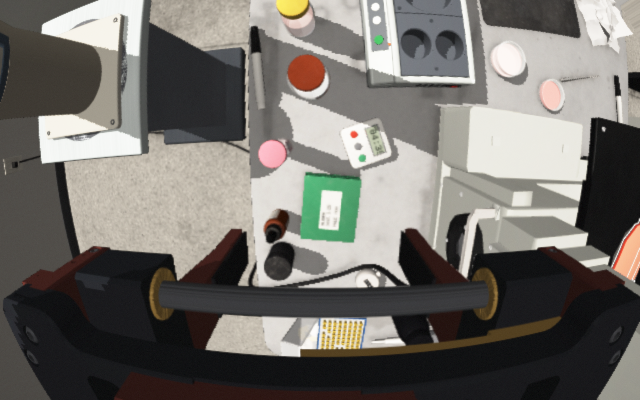

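```bash
cat > caps.py <<'E'
from h import *
def caps(im,show=True):
    hsv=cv2.cvtColor(im,cv2.COLOR_BGR2HSV)
    rng=dict(pink=[(165,90,90),(179,255,255)],teal=[(80,90,70),(95,255,255)],yellow=[(20,150,90),(30,255,255)],orange=[(0,180,70),(10,255,255)],blue=[(100,130,50),(120,255,255)])
    out=[]
    for k,(lo,hi) in rng.items():
        m=cv2.inRange(hsv,lo,hi); m=cv2.morphologyEx(m,cv2.MORPH_OPEN,np.ones((3,3)))
        m=cv2.morphologyEx(m,cv2.MORPH_CLOSE,np.ones((5,5)))
        for c in cv2.findContours(m,cv2.RETR_EXTERNAL,cv2.CHAIN_APPROX_NONE)[0]:
            if cv2.contourArea(c)>150:
                h=cv2.convexHull(c); M=cv2.moments(h); out.append((k,M['m10']/M['m00'],M['m01']/M['m00'],M['m00'],cv2.boundingRect(c)))
    return out
E
python3 - <<'E'
from caps import *
import pickle
S=pickle.load(open('S.pkl','rb'))
H=dict(pink=(113,13),teal=(113,13),yellow=(105,16),orange=(118,18),blue=(145,22))
for i in (1,2):
    im=cv2.imread(f"pics/w{i}.png")
    for k,u,v,a,b in caps(im):
        print(i,k,round(u,1),round(v,1),a,b,onz('wrist',u,v,H[k][0]-H[k][1]*.25,S[i-1]))
im=cv2.imread("pics/w1.png")[0:250,320:470]
cv2.imwrite("pics/wz.png",cv2.resize(im,None,fx=2.4,fy=2.4,interpolation=2))
E
```

```text
1 teal 289.7 89.8 542.5 (277, 77, 27, 27) [459.8168 129.4768 109.75  ]
1 yellow 269.7 165.5 698.0 (254, 150, 31, 31) [432.7793  37.093  101.    ]
1 orange 284.5 240.1 801.5 (269, 224, 32, 33) [450.0635 -57.0693 113.5   ]
2 yellow 292.3 7.3 400.5 (278, 0, 30, 17) [431.5148  29.0321 101.    ]
2 orange 306.0 72.2 932.5 (289, 55, 35, 35) [449.6297 -59.711  113.5   ]
```

View pics/wz.png

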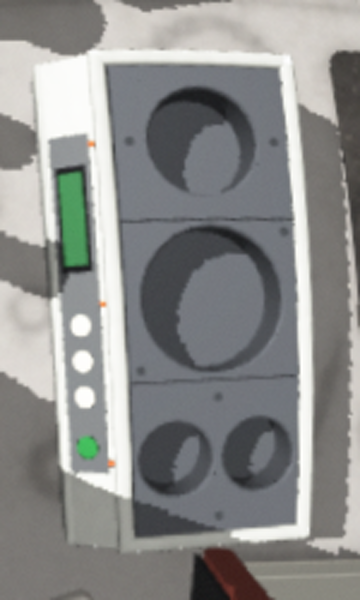

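```bash
python3 - <<'E'
from h import *
import pickle
S=[]
for i,(x,y,z) in enumerate([(450,-250,380),(520,-70,380),(500,100,380),(430,220,380)]):
    env.reach([x,y,z],down(np.pi/2)); env.hold(0.4)
    st=env.read_state(); im=viewer.camera('wrist'); S.append(st)
    cv2.imwrite(f"pics/v{i}.png",im); print(st['time_s'],st['tool_pos'])
pickle.dump(S,open('V.pkl','wb'))
ims=[cv2.imread(f"pics/v{i}.png")[:300,180:480] for i in range(4)]
cv2.imwrite("pics/vall.png",np.vstack([np.hstack(ims[:2]),np.hstack(ims[2:])]))
E
cat > m.py <<'E'
from caps import *
import pickle
S=pickle.load(open('V.pkl','rb'))
for i in range(4):
    im=cv2.imread(f"pics/v{i}.png")
    H=dict(pink=(113,13),teal=(113,13),yellow=(105,16),orange=(118,18),blue=(145,22))
    for k,u,v,a,b in caps(im):
        print(i,k,round(u,1),round(v,1),a,b,onz('wrist',u,v,H[k][0]-H[k][1]*.25,S[i]))
E
python3 m.py
```

```text
4.1333 [ 450.2997 -249.4231  380.2651]
5.375 [519.878  -70.6973 380.0306]
6.5417 [500.1602  99.2974 379.9484]
7.6083 [430.3832 219.4163 379.9364]
0 orange 322.9 20.1 1019.5 (305, 3, 37, 36) [449.4039 -61.1462 113.5   ]
0 blue 352.7 283.8 193.0 (332, 281, 46, 6) [ 485.1791 -365.1056  139.5   ]
1 teal 271.0 13.1 582.5 (257, 0, 29, 27) [459.8435 130.0311 109.75  ]
1 yellow 249.0 92.5 776.5 (233, 76, 32, 33) [433.0983  35.8694 101.    ]
1 orange 263.0 173.3 1009.5 (245, 156, 37, 36) [450.3217 -58.5389 113.5   ]
2 teal 288.5 156.3 589.5 (275, 143, 28, 28) [460.123  130.2484 109.75  ]
2 yellow 270.0 229.8 691.5 (255, 214, 30, 32) [433.3592  38.2654 101.    ]
2 blue 238.0 3.2 179.5 (222, 0, 33, 9) [408.6185 304.5367 139.5   ]
3 teal 346.9 252.2 500.0 (335, 240, 25, 26) [459.0961 132.0728 109.75  ]
3 orange 382.5 43.8 5109.0 (344, 0, 78, 93) [496.5777 380.8363 113.5   ]
3 blue 299.8 84.7 1597.5 (277, 63, 46, 45) [406.185  328.1509 139.5   ]
```

View pics/vall.png

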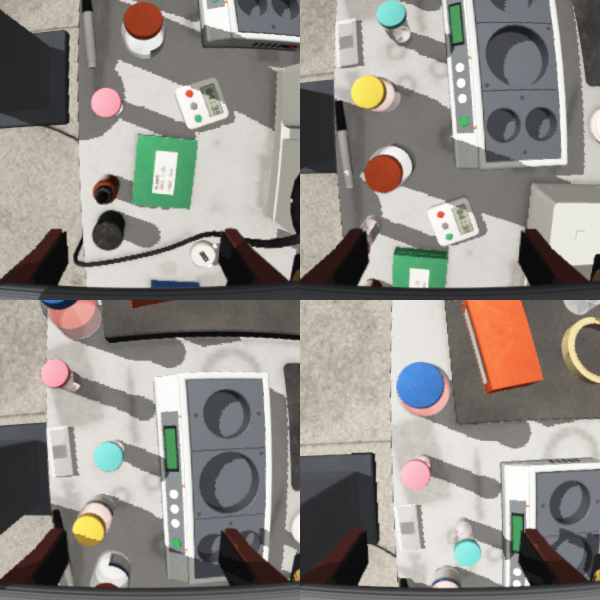

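```bash
cat > m2.py <<'E'
from caps import *
H=dict(pink=(113,13),teal=(113,13),yellow=(105,16),orange=(118,18),blue=(145,22))
for n in ('scene','side'):
    im=cv2.imread(f"pics/{n}0.png")
    hsv=cv2.cvtColor(im,cv2.COLOR_BGR2HSV)
    rng=dict(pink=[(165,80,90),(179,255,255)],teal=[(80,80,70),(95,255,255)],yellow=[(18,120,60),(30,255,255)],orange=[(0,150,60),(10,255,255)],blue=[(100,120,50),(120,255,255)])
    for k,(lo,hi) in rng.items():
        m=cv2.inRange(hsv,lo,hi)
        for c in cv2.findContours(m,cv2.RETR_EXTERNAL,cv2.CHAIN_APPROX_NONE)[0]:
            x,y,w,h=cv2.boundingRect(c)
            if 60<cv2.contourArea(c)<700 and 190<x<340:
                hh=cv2.convexHull(c); M=cv2.moments(hh);u,v=M['m10']/M['m00'],M['m01']/M['m00']
                print(n,k,(x,y,w,h),round(u,1),round(v,1),onz(n,u,v,H[k][0]-H[k][1]*.5))
E
python3 m2.py
python3 - <<'E'
from h import *
import pickle
S=pickle.load(open('S.pkl','rb'))[0]
for u,v in [(403.7,58.3),(407.5,124.2),(392.9,190.4),(427,188.7)]: print(onz('wrist',u,v,65,S))
# warmer corners for cross-check: wz (92,52)->, etc
E
```

```text
scene pink (316, 220, 14, 11) 322.3 225.1 [ 406.4102 -158.1506  106.5   ]
scene pink (213, 175, 12, 8) 218.6 178.4 [395.2245 225.9215 106.5   ]
scene yellow (267, 194, 14, 11) 273.5 198.8 [427.9571  31.4497  97.    ]
scene orange (297, 199, 15, 12) 303.9 204.4 [445.0946 -64.5415 109.    ]
scene blue (192, 155, 15, 11) 198.6 160.0 [400.7642 324.9254 134.    ]
side pink (276, 213, 14, 12) 282.8 218.5 [ 408.4991 -155.7964  106.5   ]
side teal (293, 153, 11, 8) 297.9 156.5 [461.1796 132.105  106.5   ]
side yellow (284, 172, 14, 12) 290.5 177.4 [434.4157  36.2388  97.    ]
side orange (291, 188, 15, 13) 298.1 193.9 [450.7302 -62.8297 109.    ]
side blue (321, 390, 47, 10) 345.5 395.2 [ 490.0112 -612.4242  134.    ]
side blue (271, 116, 14, 11) 277.4 120.7 [405.8141 329.2914 134.    ]
side blue (263, 67, 31, 38) 275.8 82.1 [405.3256 691.6962 134.    ]
[608.1588 181.7495  65.    ]
[614.0699  90.2422  65.    ]
[596.9431  -2.4289  65.    ]
[647.4977   0.4845  65.    ]
```

```bash
python3 - <<'E'
from h import *
import pickle
S=pickle.load(open('V.pkl','rb'))
for i,(a,b,c,d) in [(0,(280,90,300,120)),(3,(270,150,320,195)),(2,(215,50,255,100))]:
    im=cv2.imread(f"pics/v{i}.png"); hsv=cv2.cvtColor(im,cv2.COLOR_BGR2HSV)
    m=cv2.inRange(hsv,(160,50,60),(179,255,255)); cs=cv2.findContours(m,cv2.RETR_EXTERNAL,cv2.CHAIN_APPROX_NONE)[0]
    for q in cs:
        x,y,w,h=cv2.boundingRect(q)
        if cv2.contourArea(q)>300:
            u,v=x+w/2-.5,y+h/2-.5; print(i,(x,y,w,h),onz('wrist',u,v,109.7,S[i]))
im=cv2.imread("pics/v1.png")[0:180,340:470]; cv2.imwrite("pics/z1.png",cv2.resize(im,None,fx=3.3,fy=3.3,interpolation=2))
im=cv2.imread("pics/v2.png")[60:290,340:460]; cv2.imwrite("pics/z2.png",cv2.resize(im,None,fx=2.5,fy=2.5,interpolation=2))
E
```

```text
0 (271, 88, 32, 30) [ 408.678  -157.1626  109.7   ]
3 (281, 159, 30, 30) [398.0604 230.3006 109.7   ]
2 (221, 59, 30, 29) [399.3946 229.1032 109.7   ]
```

View pics/z1.png

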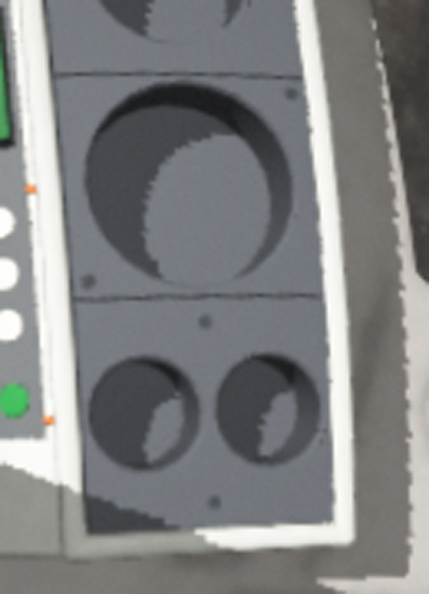

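View pics/z2.png

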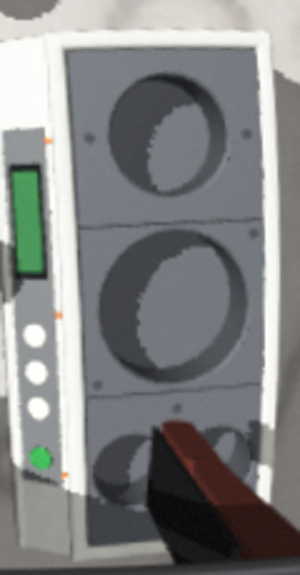

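```bash
python3 - <<'E'
from h import *
import pickle
S=pickle.load(open('V.pkl','rb'))
for n,i,u,v in [('L',1,397.1,56.1),('T-',1,383.5,124.8),('T+',1,420.9,124.1),('S',2,407,113.6),('L',2,409.2,182.4)]: print(n,onz('wrist',u-.3,v-.3,65,S[i]))
E
```

```text
L [614.0694  88.4639  65.    ]
T- [596.29    -3.0031  65.    ]
T+ [646.6996  -0.0209  65.    ]
S [607.5477 182.8152  65.    ]
L [614.0057  91.8726  65.    ]
```

```bash
cat > job.py <<'E'
from h import *
import time
def log(s):
    st=env.read_state(); print(s,round(st['time_s'],2),st['tool_pos'],st['force'],round(st['width'],1),flush=True)
def pick(xy,ztcp,yaw,opening,lift=160):
    set_gripper(opening)
    env.reach([*xy,ztcp+lift-20],down(yaw))
    env.move_l([*xy,ztcp+30],rate=200)
    if env.move_l([*xy,ztcp],rate=60,f_stop=10): log('STOP'); raise SystemExit
    log('at'); set_gripper(0); log('gripped')
    env.move_l([*xy,ztcp+lift],rate=180); log('lifted')
def over(xy,ztcp,yaw,lift=160):
    env.reach([*xy,ztcp+lift],down(yaw)); env.hold(.2)
    st=env.read_state(); cv2.imwrite(f"pics/o{int(st['time_s']*10)}.png",viewer.camera('wrist')); log('over')
def lower(xy,ztcp,opening):
    env.move_l([*xy,ztcp+33+45],rate=150)
    r=env.move_l([*xy,ztcp+33+6],rate=40,f_stop=6); log(f'low {r}')
    if r: raise SystemExit
    r=env.move_l([*xy,ztcp+33-4],rate=12,f_stop=4); log(f'floor {r}')
def release(opening,up=150):
    set_gripper(opening); p=env.read_state()['tool_pos']
    env.move_l([p[0],p[1],p[2]+60],rate=120); env.move_l([p[0],p[1],p[2]+up],rate=250); log('clear')
E
python3 - <<'E'
from job import *
pick((408.7,-157),133,np.pi,60)
over((596.3,-2.8),133,np.pi)
for n in ('scene',): cv2.imwrite(f"pics/{n}1.png",viewer.camera(n))
E
ls pics
```

```text
at 11.7 [ 408.617  -156.9681  132.7473] [ 0.3984 -0.8761 -0.372 ] 60.0
gripped 12.24 [ 408.8215 -157.0465  133.1738] [0.0847 0.3317 1.7634] 33.7
lifted 13.28 [ 408.1386 -156.7634  292.1732] [-0.0099  0.7832 -0.0843] 33.6
over 14.49 [595.7752  -3.9066 293.3394] [ 0.4492 -0.4005 -1.0784] 33.3
c1.png
c2.png
o144.png
scene0.png
scene1.png
side0.png
v0.png
v1.png
v2.png
v3.png
vall.png
w1.png
w2.png
wrist0.png
wz.png
z1.png
z2.png
```

```bash
python3 - <<'E'
from h import *
im=cv2.imread("pics/o144.png")[100:400,170:480]
s=cv2.imread("pics/scene1.png")[60:260,230:430]
cv2.imwrite("pics/q1.png",np.hstack([cv2.resize(im,(413,400)),cv2.resize(s,(380,400))[:, :380]]))
E
```

```text
(no output)
```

View pics/q1.png

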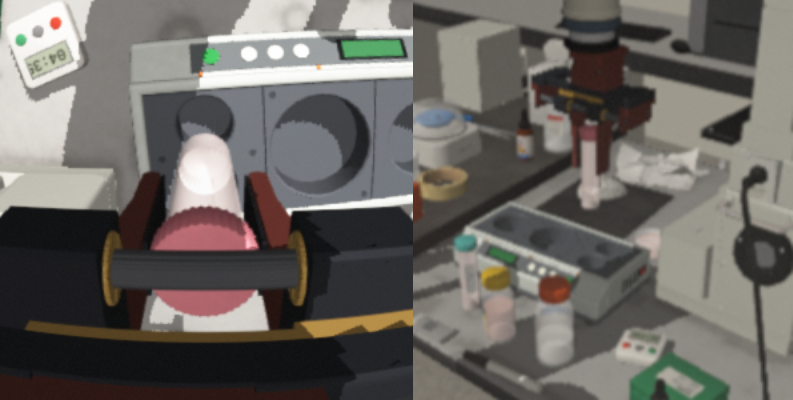

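```bash
python3 - <<'E'
from job import *
over((646.9,0.2),133,np.pi,130)
lower((646.9,0.2),133,60)
cv2.imwrite("pics/side2.png",viewer.camera('side'));cv2.imwrite("pics/scene2.png",viewer.camera('scene'));cv2.imwrite("pics/wr2.png",viewer.camera('wrist'))
s=cv2.imread("pics/side2.png")[80:260,300:440];c=cv2.imread("pics/scene2.png")[100:240,230:400];w=cv2.imread("pics/wr2.png")[100:400,170:480]
cv2.imwrite("pics/q2.png",np.hstack([cv2.resize(x,None,fx=350/x.shape[0],fy=350/x.shape[0])[:, :262] if 0 else cv2.resize(x,(266,350)) for x in (s,c,w)]))
E
```

```text
over 15.14 [646.4778   0.0755 263.812 ] [ 1.1081  1.1425 -0.2926] 33.9
low False 16.77 [647.0938   0.2065 172.2753] [0.1561 0.053  0.0019] 33.4
floor True 17.32 [647.0461   0.1775 166.2337] [-0.5938 -0.4488  4.9854] 33.8
```

View pics/q2.png

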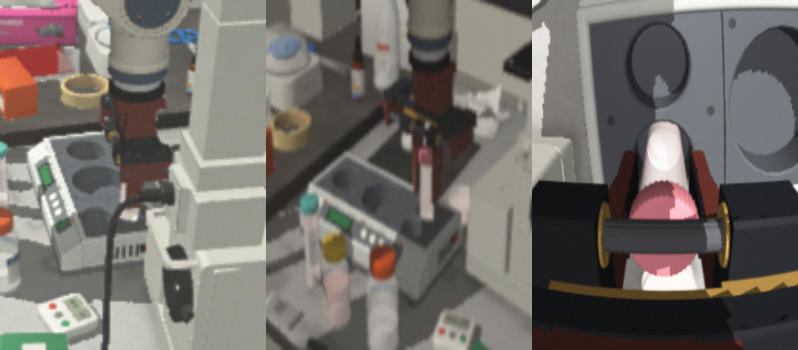

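```bash
python3 - <<'E'
from job import *
release(56)
pick((399,229.7),133,np.pi/2,60)
over((596.3,-2.8),133,np.pi)
w=cv2.imread("pics/o%d.png"%int(0)) if 0 else viewer.camera('wrist'); c=viewer.camera('scene')
cv2.imwrite("pics/q3.png",np.hstack([cv2.resize(w[100:400,170:480],(400,390)),cv2.resize(c[60:260,200:400],(390,390))]))
E
```

```text
clear 19.18 [646.0665   0.2295 315.0402] [-0.2965  0.0747 -0.986 ] 56.2
at 22.65 [398.928  229.6873 132.7611] [-0.0841 -0.1965  0.2796] 60.2
gripped 23.19 [399.0804 229.7506 133.16  ] [-0.201   0.1203  1.0038] 33.6
lifted 24.23 [398.468  229.3918 292.1543] [ 0.4281 -0.4637 -0.3064] 33.6
over 26.3 [596.2255  -2.4295 293.072 ] [-0.3957  0.3299 -1.5113] 33.3
```

View pics/q3.png

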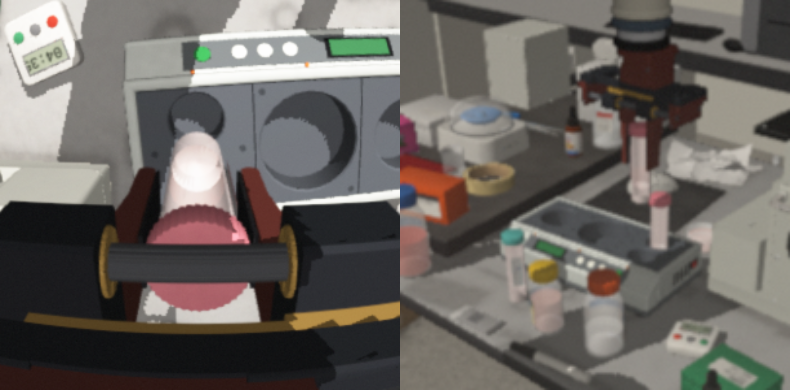

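```bash
python3 - <<'E'
from job import *
lower((596.3,-2.8),133,60)
release(56)
pick((433.2,37.0),123,np.pi/2,80)
over((607.6,182.3),123,np.pi/2)
w=viewer.camera('wrist'); c=viewer.camera('scene')
cv2.imwrite("pics/q4.png",np.hstack([cv2.resize(w[100:400,170:480],(400,390)),cv2.resize(c[60:260,200:400],(390,390))]))
E
```

```text
low False 28.23 [596.5009  -2.8075 172.243 ] [ 0.2314  0.1836 -0.3093] 33.7
floor True 28.78 [596.5658  -2.8407 166.1477] [-1.4403  0.4291  5.0044] 33.6
clear 30.5 [595.5123  -2.7915 314.9521] [-0.6223  0.8539 -1.301 ] 55.8
at 33.9 [433.0826  37.009  122.7534] [ 0.326   0.3375 -0.6964] 79.9
gripped 34.52 [433.3148  37.0038 123.147 ] [ 0.1778 -0.9979  3.9075] 46.7
lifted 35.57 [432.5665  36.9515 282.1616] [-0.7549  0.0652 -1.4313] 46.5
over 36.73 [607.1586 181.3814 283.4074] [ 0.1343 -0.0108 -2.0269] 46.2
```

View pics/q4.png

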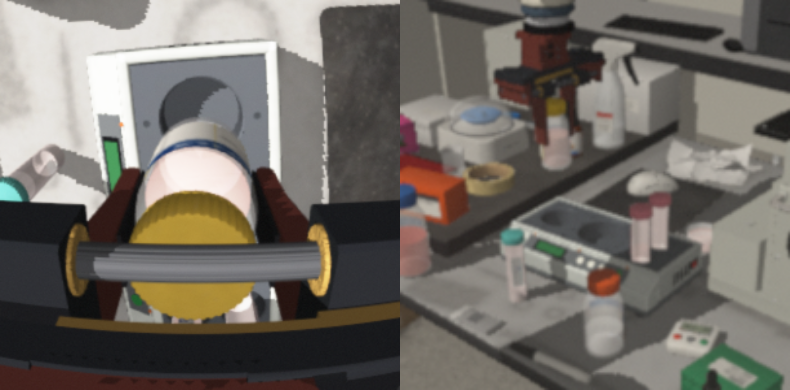

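```bash
python3 - <<'E'
from job import *
lower((607.6,182.3),123,80)
w=viewer.camera('wrist'); c=viewer.camera('scene')
cv2.imwrite("pics/q5.png",np.hstack([cv2.resize(w[100:400,170:480],(400,390)),cv2.resize(c[60:260,200:400],(390,390))]))
E
```

```text
low False 38.65 [607.7947 182.358  162.2715] [ 0.1082 -0.1767 -0.9577] 46.8
floor True 39.21 [607.701  182.3598 156.1616] [-1.4986  0.1665  5.3026] 46.4
```

View pics/q5.png

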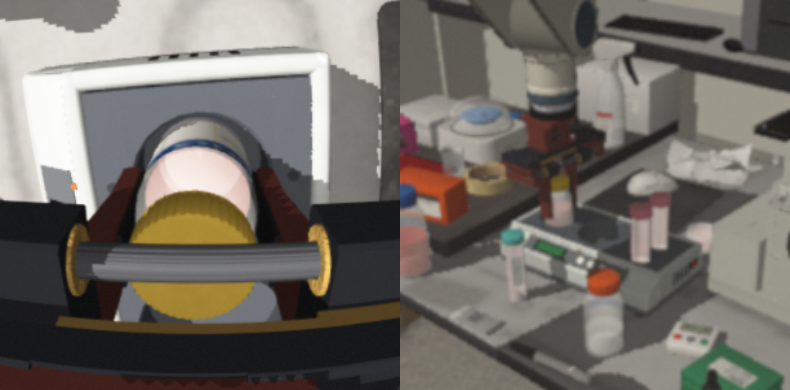

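```bash
python3 - <<'E'
from job import *
release(78)
pick((406,328),157,np.pi,88,165)
over((614,90),157,np.pi,165)
w=viewer.camera('wrist'); c=viewer.camera('scene')
cv2.imwrite("pics/q6.png",np.hstack([cv2.resize(w[100:400,170:480],(400,390)),cv2.resize(c[40:240,200:400],(390,390))]))
E
```

```text
clear 41.14 [606.8118 182.0613 304.9592] [-0.5671  0.1432 -0.2209] 77.8
at 44.01 [405.935  327.978  156.7623] [-0.6144 -0.5641  0.5168] 87.6
gripped 44.48 [406.2918 328.3575 157.3674] [0.2736 1.5805 2.9777] 66.3
lifted 45.55 [405.3769 327.4681 320.7839] [ 0.2169 -0.0424 -4.549 ] 65.8
over 47.0 [613.6074  91.1131 322.1604] [-0.0339  0.8476 -4.5878] 66.2
```

View pics/q6.png

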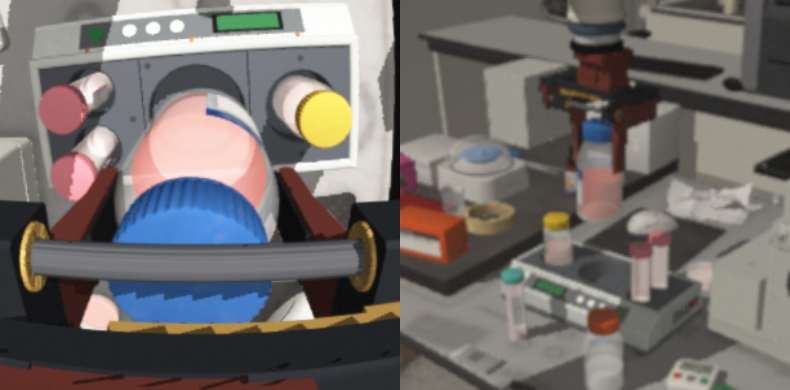

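```bash
python3 - <<'E'
from job import *
lower((614,90),157,80)
w=viewer.camera('wrist'); c=viewer.camera('scene')
cv2.imwrite("pics/q7.png",np.hstack([cv2.resize(w[100:400,170:480],(400,390)),cv2.resize(c[40:240,200:400],(390,390))]))
E
```

```text
low False 48.96 [614.2098  90.0138 196.2894] [-0.4311  0.683  -2.98  ] 66.2
floor True 49.51 [614.1497  90.051  190.3734] [-0.3449  0.1651  5.8674] 66.0
```

View pics/q7.png

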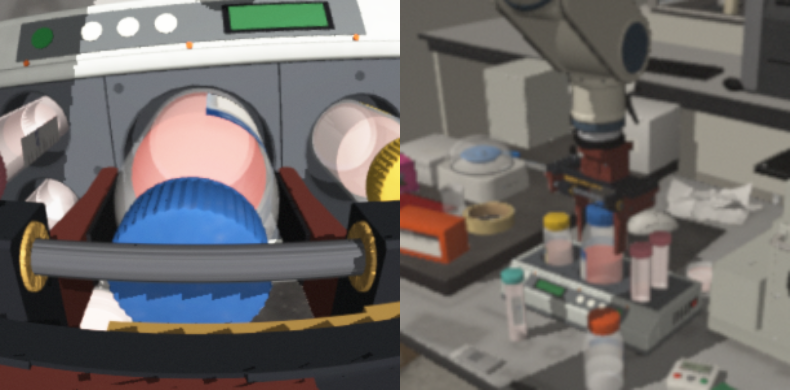

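```bash
python3 - <<'E'
from job import *
release(80,150)
env.reach([480,-60,400],down(np.pi/2)); env.hold(.4)
w=viewer.camera('wrist'); c=viewer.camera('scene'); d=viewer.camera('side')
cv2.imwrite("pics/f1.png",w)
cv2.imwrite("pics/f2.png",np.hstack([cv2.resize(c[120:320,160:400],(468,390)),cv2.resize(d[100:310,250:400],(300,420))[:390]]))
log('end')
E
```

```text
clear 51.22 [612.705   89.8707 338.5428] [-0.0654 -0.2728  0.0261] 79.6
end 52.95 [480.0343 -59.932  399.9972] [ 0.6193 -0.695  -0.0836] 79.7
```

View pics/f1.png

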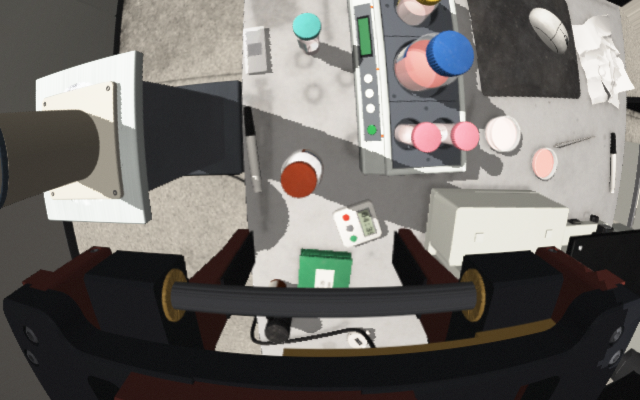

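View pics/f2.png

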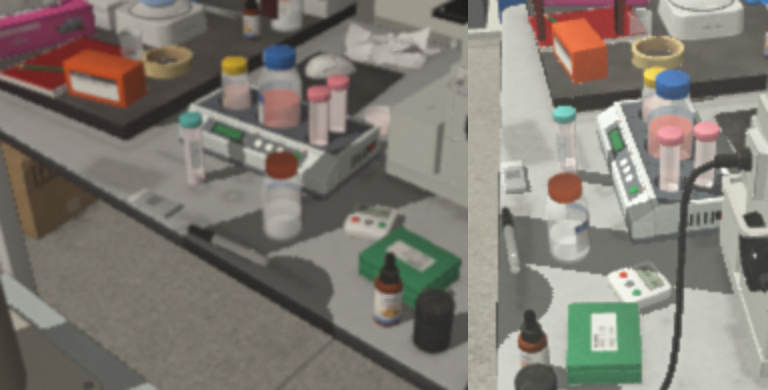

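All four stand upright in their wells, and the orange bottle, teal tube and dropper bottle are still where they were. Handing in.

```bash
python3 - <<'E'
from h import *
workorder.sign_off(); print(env.read_state()['time_s'])
E
```

```text
the job is handed in; nothing more can be done
the job is handed in; nothing more can be done
```

The job is done and handed in at about 53 s of the 104 s allowed. The blue-capped bottle is in the large well, the yellow-capped bottle in the smaller well, and one pink-capped tube is in each tube well.

- **Lowering:** each item was let down slowly until it touched. Every contact came within about 0.5 mm of the height expected for the well floor, and only then did I open the gripper.
- **Final pictures:** all three cameras show the four items upright in their wells. The orange-capped bottle, the teal-capped tube and the amber dropper bottle still stand where they were, and nothing is knocked over. The gripper was clear of everything.
- **Disagreements:**
  - My first hand-picked positions from the scene and side views were up to 18 mm off the wrist-camera positions. When I measured those same views by colour mask they agreed to about 5 mm or better.
  - I had aimed to hold the tubes by the body, but the finger width read about 34 mm, so the fingers held them at the cap. They still hung straight and seated properly.

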